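# Load the tall cartridge through the sprung pusher and prime it

### The job

Take the tall white cartridge out of its cradle, stand it free on the bench and let go, then take it again the other way, across its smaller width, and set it gently into the open bay of the loader, always keeping it upright and never dropping it. Push the loader's sprung pusher by its upright tab fully through its stroke so that the cartridge is home under the roof, let the pusher spring back, and then press the hinged pedal on top fully down to its stop, hold it there for a moment and let it come up again. Leave the low cartridge, the tube rack and the jar where they are.

Things in the scene. Friction and masses are not known exactly. Their poses are not given: they have to be found in the camera images.
- cartridge: tall white block with three grey discs on top, 36 (own x) x 56 (own y) x 44 mm high, about 0.12 kg; origin at the centre of its underside, z up. In its cradle cheeks cover the x faces, so hold it by its y faces (56 mm apart). In the loader's bay the walls are beside its y faces, so there hold it by its x faces (36 mm apart).
- cradle: fixed cradle holding the tall cartridge: base 64 x 70 x 10 mm, origin under its centre; two aluminium cheeks on its x sides, 40 mm apart inside, 7 mm thick, 60 mm long in y, tops 60 mm above the bench; open at the y ends and above. The cartridge stands on the base, 10 mm above the bench, axes along the cradle's.
- loader: fixed loader, 96 mm (own x) x 315 mm (own y, -115 to +200), origin on the bench under the open bay's centre; pushes along its +y. Channel along y: floor 12 mm above the bench, walls 62 mm apart inside, 9 mm thick, tops at 66 mm. Bay: y -47 (pusher's face) to +47 mm (roof's edge), open above. Roof top at 74 mm; the dock beneath it ends in a wall at y +99 mm.
- bay (a point): centre of the bay's floor, 12 mm above the bench; axes as the loader's. The cartridge's underside is to be centred here with the cartridge's x axis along the loader's y (either way round); fingers opened to more than about 60 mm would hit the bay's ends.
- home (a point): point on the dock's floor under the roof where the centre of the cartridge's underside lies when it is fully home, 77 mm in +y from bay
- pusher (a joint): travel in m of the sprung pusher block in the channel: 0 at rest, 0.106 at its stop (fully through). Spring force 3 N at rest, 8 N at the stop, plus 15 N per m/s of damping; let go, it returns to 0 by itself. It pushes what stands in the bay before it.
- pusher_tab (a point): middle of the rear (loader -y) face of the pusher's upright steel tab, to be pushed towards loader +y; at rest 100 mm in -y from the bay's centre, 72 mm above the bench; moves with the pusher. Tab 44 mm wide (x), 10 mm thick (y), from 51 to 89 mm above the bench; the pusher block (top at 51 mm) reaches 5 mm behind this face.
- pedal (a joint): angle in rad of the hinged steel pedal on top of the loader: 0 at rest (raised 0.30 rad), 0.30 at its stop (level). Spring: about 4 N at the pad at first, 8 N at the stop; it comes up by itself.
- pedal_pad (a point): middle of the upper face of the black rubber pad (46 x 34 mm) near the pedal's free end, to be pressed straight down; 80 mm from the hinge, which lies along the loader's x at loader y = 83 mm, 82 mm above the bench. The pad is about 111 mm above the bench at rest and 88 mm at the stop.
- low_cartridge: bystander: white cartridge of the same outline but only 22 mm high, in the other cradle; leave it
- cradle2: fixed cradle like the first one, holding the low cartridge
- tube_rack: bystander: white tube rack 85 x 127 x 52 mm with capped tubes; leave it
- jar: bystander: jar 60 mm across, 75 mm high; leave it

How it is judged:
By the outcome, as a careful person would: the job done as asked, in the order asked, and still so for the second after the job is handed in, with the robot touching nothing.
It also fails if it takes over 72 s, if anything falls off the work surface, if the arm or the gripper's body presses on something with over 40 N, if the wrist force passes 120 N, or if a joint passes its speed limit or range.

### The arm

A 6-joint arm with a two-finger parallel gripper is mounted at the origin on the work surface. World frame = base frame: x ahead of the robot, y to its left, z up, the work surface at z = 0. Lengths are in m, angles in rad, forces in N, time in s.
With the tool pointing down it reaches from about 0.325 to 0.925 m from the base axis. Payload 3.1 kg.
Tool frame: the origin (TCP) lies at the centre of the arm's flange, where the gripper is bolted on; the fingertips stand 173 mm ahead of it and the grasp point (between the pads) lies 155 mm ahead of it; z points along the fingers, y is the line along which they close (so a half turn about z gives the same grasp; the last joint's range is limited). The gripper opens to 85 mm and grips with 20 to 120 N. Pads are 22 mm wide; open, the fingers measure 114 mm over their backs; the gripper's body (76 mm by 85 mm) begins 54 mm behind the grasp point. The pads swing forward as they close: fully open they stand 13 mm farther back than shut.
Start: joints at [-1.317, 0.217, 1.613, -0, 1.311, -0.112], TCP at [0.224, -0.584, 0.405] pointing down, gripper open.
Joint ranges: [-2.75, 2.75], [-0.78, 2.1], [0.31, 2.55], [-1.13, 4.27], [0.13, 2.63], [-2.58, 2.58]. Speed limits (rad/s): [2.79, 2.79, 3.14, 3.14, 3.14, 3.14].

### API

Orientations are given as a rotation vector (axis times angle).
In Python, from rig import bot gives the robot as it stands.
- The arm moves only by the shell command python3 -m crank 'ROWS' [FORCE]. ROWS is JSON, one flat list of numbers, 7 for each row, row after row: the shift along the world's x, y, z as a fraction of full scale, then the turn, a rotation vector about the world's x, y, z as a fraction of full scale, then the closure, from -1 (fully open) to 1 (shut). A call has 1 to 10 rows; each row shifts and turns the commanded pose from where the row before left it; what a row does not reach is not made up. Full scale, the value 1, is 0.04 m for a shift and 360 degrees for a turn. A row lasts 1/8 s, in which the tool goes at most 62.5 mm and 10.7 degrees, less where a joint would pass 70% of its speed; a pose out of reach is approached as far as the arm can. A call with a number of a shift or a turn outside -1 to 1 is refused whole. A call with a gripper value outside its range is refused whole. The fingers move at their own pace and stop on an object; FORCE is the grip in N (left out, the last holds). Time passes only in rows, so rows that do not move let the fingers close. It gives the time, the measured TCP pose, the force, the opening and the grip force at its end, in the units of the state.
- bot.observe(): the state, without advancing time (a new reading comes with each control period).
- bot.grab_frame(name): name is "side" or "top"; returns a dict with "color" (400x640x3 uint8, red, green, blue), "depth" (400x640 float32, m along the optical axis (not along the pixel's ray), 0 where there is no reading), "fx", "fy", "cx", "cy" (pixels), "extrinsics" (4x4, takes a point from camera to world coordinates). Camera axes: x right, y down, z forward; pixel columns grow to the right and rows downward; lengths in m; the calibration is good to about 2 mm. A picture is of the moment at which its call begins.
- bot.hand_in(): hands the job in; it is judged then, once.
The state is a dict: "time_s": time; "joint_positions": joint angles; "joint_vel": joint speeds; "effort": joint torques, N m; "tool_pos": TCP position; "tool_rot": TCP orientation; "ft_force": force on the tool from outside, world axes, zero at the start; "moment": the same for the moment, N m; "grip_width": finger opening in m; "grasp_force": force on a finger pad.
Only numpy, scipy, OpenCV 4.12 (cv2) and the standard library are available. Lean on these libraries where they do the work, as an engineer would, in place of code of your own. Each camera call takes 0.05 s, during which the arm holds its last target. There are 200 camera calls.

## Working session

There is one attempt and no reset: what is moved stays moved. The work goes in short steps, Python scripts to look and compute and a shell command to move; the robot and the scene stay as the last step left them, time stands still between calls to the robot, and variables do not carry over. Pictures are saved under pics/ and viewed, at most 10 in all, crops included, and the job is handed in when it is done.

```bash
mkdir -p pics; ls; python3 - <<'E'
from rig import bot
import cv2,numpy as np
s=bot.observe();print(s)
for n in("top","side"):
    f=bot.grab_frame(n);np.savez(f"pics/{n}0.npz",**f);cv2.imwrite(f"pics/{n}0.png",f["color"][:,:,::-1]);print(n,f["fx"],f["fy"],f["cx"],f["cy"],np.round(f["extrinsics"],4).tolist())
E
```

```text
pics
{'time_s': 0.0, 'joint_positions': array([-1.31720731e+00,  2.17753339e-01,  1.61492503e+00, -2.58764190e-05,
        1.31129575e+00, -1.12191376e-01]), 'joint_vel': array([ 0.00131942, -0.00046488,  0.00038669,  0.00102761, -0.00017718,
       -0.00018831]), 'effort': array([-3.32251466e-04, -3.96845734e+01, -3.03853083e+01, -2.35389025e-04,
        9.68398468e-03, -2.03841903e-07]), 'tool_pos': array([ 0.2234704 , -0.5832542 ,  0.40337304]), 'tool_rot': array([-3.08686157e+00, -5.70947334e-01,  3.03195971e-04]), 'ft_force': array([ 0.42206769, -0.65353957, -0.07450423]), 'moment': array([0.00149389, 0.01723019, 0.0156972 ]), 'grasp_force': 0.0, 'grip_width': 0.0858589575851912}
top 364.12255335409094 364.12255335409094 319.9241846341538 204.14505351231696 [[-0.0271, -0.996, 0.0847, 0.5182], [-0.9995, 0.0257, -0.0182, 0.0194], [0.0159, -0.0852, -0.9962, 0.8586], [0.0, 0.0, 0.0, 1.0]]
side 439.586860247993 439.586860247993 317.23900690325854 205.33328664574393 [[-0.9592, -0.211, 0.1882, 0.4038], [-0.2824, 0.7499, -0.5983, 0.6184], [-0.0149, -0.627, -0.7789, 0.8784], [0.0, 0.0, 0.0, 1.0]]
```

View pics/top0.png

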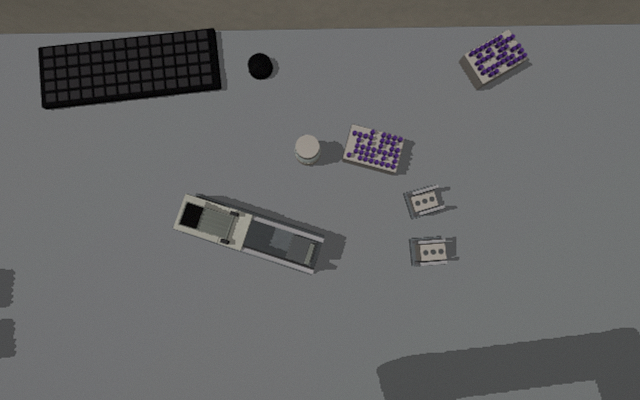

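View pics/side0.png

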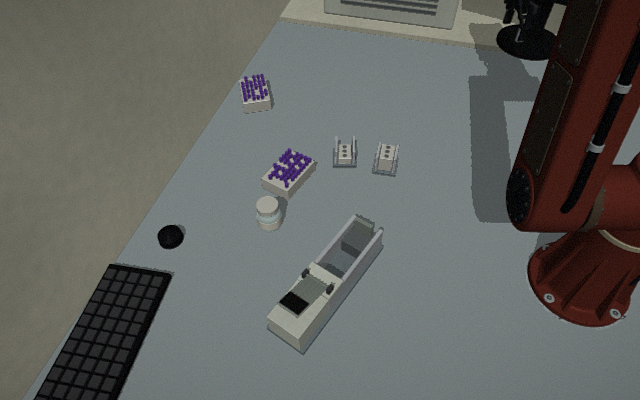

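The top view shows the loader from about (180,210) to (322,265), with its pedal at the left end, the jar at (307,150), and two cradles at (425,202) and (433,252). I'll use depth to tell the cradles apart and to get the poses.

```bash
cat >h.py <<'E'
import numpy as np,cv2
def cloud(f):
    d=np.asarray(f["depth"],float);v,u=np.indices(d.shape)
    p=np.stack([(u-f["cx"])/f["fx"]*d,(v-f["cy"])/f["fy"]*d,d],-1)
    E=np.asarray(f["extrinsics"]);w=p@E[:3,:3].T+E[:3,3];w[d<=0]=np.nan;return w
def rect(P):
    r=cv2.minAreaRect((P[:,:2]*1000).astype(np.float32));return np.round(r[0],1),np.round(r[1],1),round(r[2],1)
E
python3 - <<'E'
from h import *
for n in("top","side"):
    f=dict(np.load(f"pics/{n}0.npz"));w=cloud(f);c=f["color"].astype(int)
    X,Y,Z=w[...,0],w[...,1],w[...,2]
    print(n,"bench z",np.nanmedian(Z[(abs(X-.4)<.1)&(abs(Y-.0)<.4)&(Z<.02)]))
    m=(Z>.008)&(X>.25)&(X<.75)&(abs(Y)<.5)
    k,l,st,ce=cv2.connectedComponentsWithStats(m.astype(np.uint8))
    for i in range(1,k):
        if st[i,4]<100:continue
        P=w[l==i];print(st[i],rect(P),np.round(np.percentile(P[:,2],[10,30,50,70,90,99]),3))
f=dict(np.load("pics/top0.npz"));w=cloud(f)
np.set_printoptions(linewidth=250)
for (v,u) in((202,425),(252,433)):
    print((w[v-20:v+21:3,u-24:u+25:3,2]*1000).round())
E
```

```text
top bench z 0.0012677553167868005
[ 342  131   62   44 2000] (array([ 713.4, -121. ]), array([127.3,  84.7]), 73.5) [0.038 0.04  0.042 0.049 0.053 0.055]
[294 135  27  31 649] (array([709.4,  30.5]), array([55. , 56.4]), 45.7) [0.037 0.071 0.075 0.076 0.077 0.079]
[403 185  42  35 844] (array([ 589.4, -233.8]), array([63.8, 70.1]), 14.9) [0.011 0.029 0.033 0.035 0.061 0.063]
[ 173  194  151   81 6040] (array([525.7, 161.4]), array([314.9,  96.1]), 70.4) [0.012 0.016 0.067 0.076 0.101 0.116]
[409 237  38  30 944] (array([ 474.8, -236.9]), array([63.7, 69.2]), 3.5) [0.011 0.041 0.054 0.056 0.061 0.063]
side bench z 8.811982734552304e-05
[333 136  24  31 544] (array([ 590. , -235.1]), array([63. , 72.6]), 15.1) [0.01  0.023 0.031 0.034 0.06  0.062]
[372 142  27  34 642] (array([ 475.7, -237.1]), array([64. , 71.7]), 3.3) [0.01  0.024 0.048 0.055 0.059 0.063]
[ 268  148   47   52 1427] (array([ 712.1, -121.6]), array([131.2,  82.5]), 73.3) [0.021 0.038 0.041 0.048 0.052 0.055]
[256 196  26  36 738] (array([711.3,  32.8]), array([56. , 58.2]), 70.7) [0.022 0.044 0.062 0.074 0.076 0.078]
[
[... 1406 characters left out ...]
11. 16. 27. 42. 54. 54. 55. 55. 52. 58.  0.  1.  4.  1.  3.]
 [ 4. 10. 20. 45. 55. 54. 56. 54. 54. 56. 51. 52.  2.  4. nan  1.  1.]
 [ 3.  9. 19. 41. 56. 58. 52. 55. 54. 56. 55. 56.  4.  0.  1.  1. -1.]
 [-1.  9. 17. 42. 54. 56. 56. 53. 57. 56. 55. 56. 55. -1.  1.  2. -1.]
 [-1. 11. 12. 37. 55. 54. 54. 52. 57. 56. 54. 55. 54.  0.  2.  1.  3.]
 [-1. 12.  9. 35. 56. 54. 56. 55. 53. 55. 54. 55. 54.  1.  2.  0.  1.]
 [ 1. 10. 24. 50. 56. 62. 60. 59. 59. 60. 63. 62. 60.  1.  0.  0.  1.]
 [ 2. 12. 13.  9. 64. 60. 60.  1. -0. -2.  1.  0.  1.  1. -1.  0.  2.]
 [ 2.  1.  0.  1.  4. -1. -0.  3.  1.  1.  2.  1. -1.  2. -0.  2.  1.]
 [ 0.  1.  1.  1.  0.  1.  3.  2.  1.  1.  0.  2. -2. -0.  1.  2. -0.]]
```

The tall cartridge is in the cradle at about (475,-237) mm with a yaw of about 3.4°. The loader origin is at about (511,120) mm, and its +y axis points along 70.4°. I'll move above the cradle and align.

```bash
python3 -m crank '[0.628,0.867,-0.212,0,0,-0.00486,-1,0.628,0.867,-0.212,0,0,-0.00486,-1,0.628,0.867,-0.212,0,0,-0.00486,-1,0.628,0.867,-0.212,0,0,-0.00486,-1,0.628,0.867,-0.212,0,0,-0.00486,-1,0.628,0.867,-0.212,0,0,-0.00486,-1,0.628,0.867,-0.212,0,0,-0.00486,-1,0.628,0.867,-0.212,0,0,-0.00486,-1,0.628,0.867,-0.212,0,0,-0.00486,-1,0.628,0.867,-0.212,0,0,-0.00486,-1]' 40
cat >>h.py <<'E'
def st():
    from rig import bot
    from scipy.spatial.transform import Rotation as R
    s=bot.observe();m=R.from_rotvec(s["tool_rot"]).as_matrix()
    print("t %.2f pos"%s["time_s"],np.round(s["tool_pos"]*1000,1),"yaw %.1f"%np.degrees(np.arctan2(m[1,1],m[0,1])),"tilt",np.round(m[:2,2],4),"F",np.round(s["ft_force"],1),"w %.1f g %.1f"%(s["grip_width"]*1000,s["grasp_force"]),"j6 %.2f"%s["joint_positions"][5])
    return s
E
python3 -c "
from h import *;st()"
```

```text
time_s: 1.35
tool_pos: [0.4752, -0.2355, 0.3192]
tool_rot: [-3.14, -0.093, 0.001]
ft_force: [-0.2, 0.0, -0.4]
grip_width: 0.0854
grasp_force: 0.0
t 1.35 pos [ 475.2 -235.5  319.2] yaw -86.6 tilt [-0.0005  0.0004] F [-0.2  0.  -0.4] w 85.4 g 0.0 j6 0.92
```

```bash
python3 -m crank '[0,0,-0.6,0,0,0,-1,0,0,-0.6,0,0,0,-1,0,0,-0.6,0,0,0,-1,0,0,-0.6,0,0,0,-1,0,0,-0.4,0,0,0,-1,0,0,-0.4,0,0,0,-1,0,0,0,0,0,0,-1,0,0,0,0,0,0,-1]'
python3 - <<'E'
from h import *;from rig import bot
st();f=bot.grab_frame("side");c=f["color"][100:220,300:460,::-1];cv2.imwrite("pics/s1.png",cv2.resize(c,None,fx=4,fy=4,interpolation=cv2.INTER_CUBIC))
E
```

```text
time_s: 2.35
tool_pos: [0.4752, -0.2371, 0.1925]
tool_rot: [3.139, 0.095, 0.001]
ft_force: [0.3, 0.3, -0.7]
grip_width: 0.0853
grasp_force: 0.0
t 2.35 pos [ 475.2 -237.1  192.5] yaw -86.5 tilt [ 0.001  -0.0006] F [ 0.3  0.3 -0.7] w 85.3 g 0.0 j6 0.92
```

View pics/s1.png

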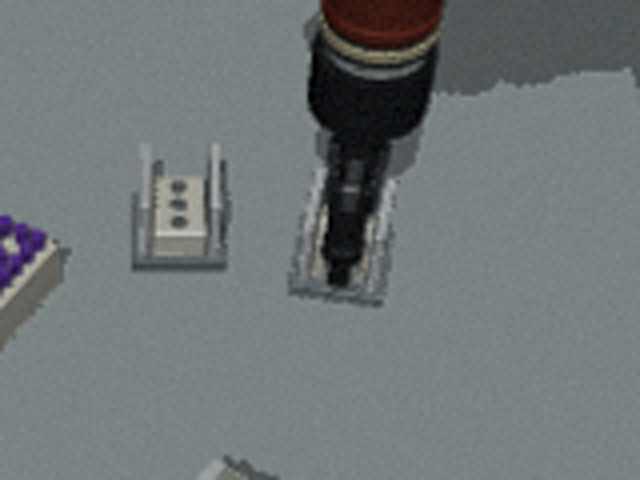

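The crop shows the gripper astride the tall cartridge at about (345,240), with a finger at the open y end and clear of the cheeks. I'll close now.

```bash
python3 -m crank '[0,0,0,0,0,0,0,0,0,0,0,0,0,0.5,0,0,0,0,0,0,1,0,0,0,0,0,0,1,0,0,0,0,0,0,1,0,0,0,0,0,0,1]' 40; python3 -c "
from h import *;st()"
```

```text
time_s: 3.15
tool_pos: [0.4754, -0.2373, 0.1929]
tool_rot: [3.139, 0.095, 0.002]
ft_force: [0.8, -0.1, 5.4]
grip_width: 0.0554
grasp_force: 44.0
t 3.15 pos [ 475.4 -237.3  192.9] yaw -86.5 tilt [ 0.0016 -0.0012] F [ 0.8 -0.1  5.4] w 55.4 g 44.0 j6 0.92
```

```bash
python3 -m crank '[0,0,0.1,0,0,0,1,0,0,0.2,0,0,0,1,0,0,0.25,0,0,0,1,0,0,0.3,0,0,0,1,0,0,0.3,0,0,0,1,0,0,0.3,0,0,0,1,0,0,0.3,0,0,0,1]'; python3 -m crank '[-0.1125,0.3425,0,0,0,0.0186,1,-0.1125,0.3425,0,0,0,0.0186,1,-0.1125,0.3425,0,0,0,0.0186,1,-0.1125,0.3425,0,0,0,0.0186,1,-0.1125,0.3425,0,0,0,0.0186,1,-0.1125,0.3425,0,0,0,0.0186,1,-0.1125,0.3425,0,0,0,0.0186,1,-0.1125,0.3425,0,0,0,0.0186,1,-0.1125,0.3425,0,0,0,0.0186,1,-0.1125,0.3425,0,0,0,0.0186,1]'; python3 -m crank '[0,0,0,0,0,0,1]'
python3 - <<'E'
from h import *;from rig import bot
st();f=bot.grab_frame("side");w=cloud(f)
# cartridge points (white, low) near tool
c=f["color"].astype(int);m=(abs(w[...,0]-.43)<.05)&(abs(w[...,1]+.1)<.05)&(w[...,2]>.02)&(c.min(-1)>110)
P=w[m];print(len(P),np.round(np.percentile(P[:,2],[1,5,50,95]),3))
E
```

```text
time_s: 4.03
tool_pos: [0.4748, -0.2369, 0.2629]
tool_rot: [3.14, 0.095, 0.001]
ft_force: [-0.3, -0.1, -1.1]
grip_width: 0.0555
grasp_force: 43.3
time_s: 5.28
tool_pos: [0.4297, -0.0994, 0.2624]
tool_rot: [2.563, 1.816, 0.0]
ft_force: [0.1, -0.4, -1.0]
grip_width: 0.0558
grasp_force: 43.2
time_s: 5.4
tool_pos: [0.4294, -0.0992, 0.2621]
tool_rot: [-2.567, -1.811, 0.0]
ft_force: [-0.3, -0.1, -1.0]
grip_width: 0.0552
grasp_force: 43.2
t 5.40 pos [429.4 -99.2 262.1] yaw -19.6 tilt [-0.0002  0.0001] F [-0.3 -0.1 -1. ] w 55.2 g 43.2 j6 -0.04
474 [0.081 0.085 0.118 0.125]
```

```bash
python3 -m crank '[0,0,-0.3,0,0,0,1,0,0,-0.4,0,0,0,1,0,0,-0.4,0,0,0,1,0,0,-0.4,0,0,0,1,0,0,-0.25,0,0,0,1,0,0,-0.1,0,0,0,1,0,0,-0.05,0,0,0,1,0,0,-0.05,0,0,0,1,0,0,0,0,0,0,1]'; python3 -m crank '[0,0,-0.0125,0,0,0,1,0,0,0,0,0,0,1]'
```

```text
time_s: 6.58
tool_pos: [0.43, -0.0999, 0.1842]
tool_rot: [2.566, 1.811, 0.001]
ft_force: [-0.4, -0.4, -0.5]
grip_width: 0.0552
grasp_force: 43.2
time_s: 6.82
tool_pos: [0.4299, -0.0999, 0.1836]
tool_rot: [2.566, 1.811, 0.0]
ft_force: [-0.1, -0.3, -1.0]
grip_width: 0.0553
grasp_force: 43.3
```

```bash
python3 -m crank '[0,0,-0.0125,0,0,0,1,0,0,-0.0125,0,0,0,1,0,0,0,0,0,0,1]'; python3 -m crank '[0,0,-0.0125,0,0,0,1,0,0,0,0,0,0,1]'
```

```text
time_s: 7.2
tool_pos: [0.4299, -0.0999, 0.1829]
tool_rot: [-2.567, -1.811, 0.0]
ft_force: [-1.9, 0.8, 6.0]
grip_width: 0.0555
grasp_force: 43.9
time_s: 7.45
tool_pos: [0.43, -0.0999, 0.1829]
tool_rot: [-2.566, -1.811, 0.001]
ft_force: [-3.7, 1.9, 10.2]
grip_width: 0.0552
grasp_force: 44.6
```

Contact is confirmed. I'll ease the load, open, and rise.

```bash
python3 -m crank '[0,0,0.02,0,0,0,1,0,0,0,0,0,0,0.25,0,0,0,0,0,0,0.1,0,0,0,0,0,0,-0.3,0,0,0,0,0,0,-1,0,0,0,0,0,0,-1,0,0,0,0,0,0,-1,0,0,0,0,0,0,-1]'; python3 -m crank '[0,0,0.3,0,0,0,-1,0,0,0.5,0,0,0,-1,0,0,0.5,0,0,0,-1,0,0,0.5,0,0,0.01,-1,0,0,0.7,0,0,0.027,-1,0,0,0,0,0,0.028,-1,0,0,0,0,0,0.028,-1,0,0,0,0,0,0.028,-1]';python3 - <<'E'
from h import *;from rig import bot
st();out=[]
for n in("side","top"):
    f=bot.grab_frame(n);np.savez(f"pics/{n}2.npz",**f);w=cloud(f)
    m=(abs(w[...,0]-.43)<.05)&(abs(w[...,1]+.1)<.05)&(w[...,2]>.035)&(w[...,2]<.06);P=w[m];print(n,len(P),rect(P) if len(P)>20 else'',np.round(np.percentile(P[:,2],[50,95]),3))
    if n=="side":cv2.imwrite("pics/s2.png",cv2.resize(f["color"][100:250,260:460,::-1],None,fx=4,fy=4))
E
```

```text
time_s: 8.45
tool_pos: [0.4297, -0.0998, 0.1826]
tool_rot: [-2.567, -1.811, 0.0]
ft_force: [0.3, -0.2, -0.2]
grip_width: 0.0856
grasp_force: 0.0
time_s: 9.45
tool_pos: [0.4298, -0.0998, 0.2837]
tool_rot: [1.703, 2.638, 0.0]
ft_force: [0.9, -0.2, -0.1]
grip_width: 0.0856
grasp_force: 0.0
t 9.45 pos [429.8 -99.8 283.7] yaw 24.3 tilt [ 0.0012 -0.0005] F [ 0.9 -0.2 -0.1] w 85.6 g 0.0 j6 -0.81
side 306 (array([428.9, -98.4]), array([38.8, 56.5]), 70.7) [0.044 0.047]
top 120 (array([430.7, -88.8]), array([18.7, 54. ]), 70.1) [0.045 0.047]
```

View pics/s2.png

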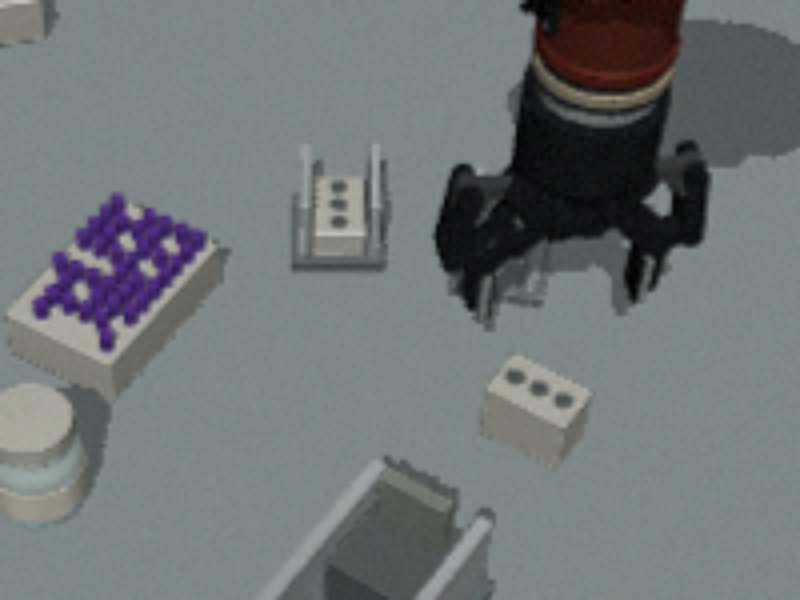

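The cartridge stands upright and free at crop (535,410), and its pose is as commanded. I'll regrasp across the 36 mm width.

```bash
python3 -m crank '[0,0,0,0,0,0.0258,-1,0,0,0,0,0,0.0258,-1,0,0,0,0,0,0.0258,-1,0,0,0,0,0,0.0258,-1,0,0,0,0,0,0.0257,-1,0,0,-0.5,0,0,0,-1,0,0,-0.6,0,0,0,-1,0,0,-0.6,0,0,0,-1,0,0,-0.5,0,0,0,-1,0,0,-0.25,0,0,0,-1]'; python3 -m crank '[0,0,0,0,0,0,-1,0,0,0,0,0,0,-0.3,0,0,0,0,0,0,0,0,0,0,0,0,0,0.3,0,0,0,0,0,0,1,0,0,0,0,0,0,1,0,0,0,0,0,0,1,0,0,0,0,0,0,1]' 40;python3 -c "
from h import *;st()"
```

```text
time_s: 10.8
tool_pos: [0.4294, -0.0997, 0.184]
tool_rot: [-0.539, -3.094, -0.0]
ft_force: [0.1, 0.1, -0.5]
grip_width: 0.0855
grasp_force: 0.0
time_s: 11.8
tool_pos: [0.4304, -0.1001, 0.1855]
tool_rot: [0.535, 3.094, -0.0]
ft_force: [-0.4, -0.0, 6.2]
grip_width: 0.0356
grasp_force: 41.6
t 11.80 pos [ 430.4 -100.1  185.5] yaw 70.4 tilt [ 0.0014 -0.0005] F [-0.4 -0.   6.2] w 35.6 g 41.6 j6 -1.62
```

```bash
python3 -m crank '[0,0,0.1,0,0,0,1,0,0,0.2,0,0,0,1,0,0,0.3,0,0,0,1,0,0,0.5,0,0,0,1,0,0,0.5,0,0,0,1,0,0,0.5,0,0,0,1,0,0,0.4,0,0,0,1]'; python3 -m crank '[0.113,0.306,0,0,0,0,1,0.2264,0.612,0,0,0,0,1,0.2264,0.612,0,0,0,0,1,0.2264,0.612,0,0,0,0,1,0.2264,0.612,0,0,0,0,1,0.2264,0.612,0,0,0,0,1,0.2264,0.612,0,0,0,0,1,0.2264,0.612,0,0,0,0,1,0.2264,0.612,0,0,0,0,1,0.113,0.306,0,0,0,0,1]';python3 - <<'E'
from h import *;from rig import bot
s=st();a=np.radians(70.4);ey=np.array([np.cos(a),np.sin(a)]);ex=np.array([ey[1],-ey[0]])
for n in("top","side"):
  for tag in(0,1):
    f=bot.grab_frame(n) if tag else dict(np.load(f"pics/{n}0.npz"))
    w=cloud(f).reshape(-1,3);w=w[np.isfinite(w[:,0])]
    q=w[:,:2]-np.array([.5114,.1204]);L=np.c_[q@ex,q@ey,w[:,2]]*1000
    if not tag:
        for y0 in(-100,-60,-20,20):
            m=(abs(L[:,1]-y0-15)<15)&(abs(L[:,2]-66)<3.5)&(abs(L[:,0])<60);x=L[m,0]
            print(n,y0,"walls outer/inner",np.round([x[x<0].min(),np.percentile(x[x<0],[2,98]),x[x>0].max()],1) if 0 else np.round(np.r_[np.percentile(x[x<0],[2,50,98]),np.percentile(x[x>0],[2,50,98])],1))
        m=(abs(L[:,0])<35)&(abs(L[:,2]-74)<3)&(L[:,1]>20)&(L[:,1]<70);print("roof edge y",np.percentile(L[m,1],[0,2,5]).round(1))
    else:
        m=(abs(L[:,0])<45)&(abs(L[:,1])<40)&(L[:,2]>90)&(L[:,2]<150);P=L[m];print(n,"cart",len(P),np.percentile(P[:,0],[1,50,99]).round(1),np.percentile(P[:,2],[1,50,99]).round(1))
        if n=="side":cv2.imwrite("pics/s3.png",cv2.resize(f["color"][150:360,250:450,::-1],None,fx=2.8,fy=2.8))
E
```

```text
time_s: 12.68
tool_pos: [0.4298, -0.0999, 0.2862]
tool_rot: [0.535, 3.094, -0.0]
ft_force: [-0.6, 0.9, -0.5]
grip_width: 0.035
grasp_force: 41.1
time_s: 13.92
tool_pos: [0.511, 0.1221, 0.2837]
tool_rot: [-0.532, -3.094, 0.0]
ft_force: [-0.4, 0.5, -0.2]
grip_width: 0.0357
grasp_force: 41.0
t 13.93 pos [511.  122.1 283.7] yaw 70.5 tilt [-0.0018  0.    ] F [-0.4  0.5 -0.2] w 35.7 g 41.0 j6 -1.13
top -100 walls outer/inner [-39.6 -35.  -31.2  31.2  35.4  39.5]
top -60 walls outer/inner [-39.4 -35.3 -30.8  31.5  35.6  39.7]
top -20 walls outer/inner [-40.  -35.2 -31.1  31.1  35.2  39.9]
top 20 walls outer/inner [-39.8 -35.2 -15.3  25.3  35.3  39.5]
roof edge y [47.4 48.1 48.4]Traceback (most recent call last):
  File "<stdin>", line 14, in <module>
    return _quantile_unchecked(
        a, q, axis, out, overwrite_input, method, keepdims, weights)
    return _ureduce(a,
                    func=_quantile_ureduce_func,
    ...<5 lines>...
                    overwrite_input=overwrite_input,
                    method=method)
    r = func(a, **kwargs)
    result = _quantile(arr,
                       quantiles=q,
    ...<2 lines>...
                       out=out,
                       weights=wgt)
    slices_having_nans = np.isnan(arr[-1, ...])
                                  ~~~^^^^^^^^^
IndexError: index -1 is out of bounds for axis 0 with size 0
```

```bash
python3 -m crank '[0,0,0,0,0,0,1,0,0,0,0,0,0,1]';python3 - <<'E'
from h import *;from rig import bot
s=st();a=np.radians(70.4);ey=np.array([np.cos(a),np.sin(a)]);ex=np.array([ey[1],-ey[0]])
f=bot.grab_frame("side")
w=cloud(f).reshape(-1,3);c=f["color"].reshape(-1,3).astype(int);k=np.isfinite(w[:,0]);w=w[k];c=c[k]
q=w[:,:2]-np.array([.5114,.1204]);L=np.c_[q@ex,q@ey,w[:,2]]*1000
for y0 in(-100,-60,-20,20):
    m=(abs(L[:,1]-y0-15)<15)&(abs(L[:,2]-66)<3.5)&(abs(L[:,0])<60);x=L[m,0]
    print(y0,[np.percentile(v,[2,50,98]).round(1) if len(v)>5 else 0 for v in(x[x<0],x[x>0])])
m=(abs(L[:,0])<45)&(abs(L[:,1])<40)&(L[:,2]>95)&(L[:,2]<150)&(c.min(-1)>105);P=L[m];print("cart",len(P),[np.percentile(P[:,i],[1,5,50,95,99]).round(1) for i in range(3)])
cv2.imwrite("pics/s3.png",cv2.resize(f["color"][150:360,250:450,::-1],None,fx=2.8,fy=2.8))
E
```

```text
time_s: 14.22
tool_pos: [0.5109, 0.1199, 0.2843]
tool_rot: [-0.536, -3.095, 0.001]
ft_force: [0.2, 1.2, -0.4]
grip_width: 0.0354
grasp_force: 41.0
t 14.22 pos [510.9 119.9 284.3] yaw 70.4 tilt [-0.001  -0.0004] F [ 0.2  1.2 -0.4] w 35.4 g 41.0 j6 -1.13
-100 [array([-38.8, -32.8,  -3.7]), array([ 0.8, 10.9, 17.4])]
-60 [array([-39.2, -34.6, -29.7]), 0]
-20 [array([-38.8, -34.5, -29.6]), array([32.2, 37.1, 41.5])]
20 [array([-39.1, -35.1, -30.1]), array([31.7, 36.2, 41.5])]
cart 322 [array([-30.2, -29.7, -22.2,  -7.2,  -3.7]), array([-18.3, -16.5,   6.7,  17.3,  21.7]), array([100.1, 105. , 139.9, 144.6, 146. ])]
```

View pics/s3.png

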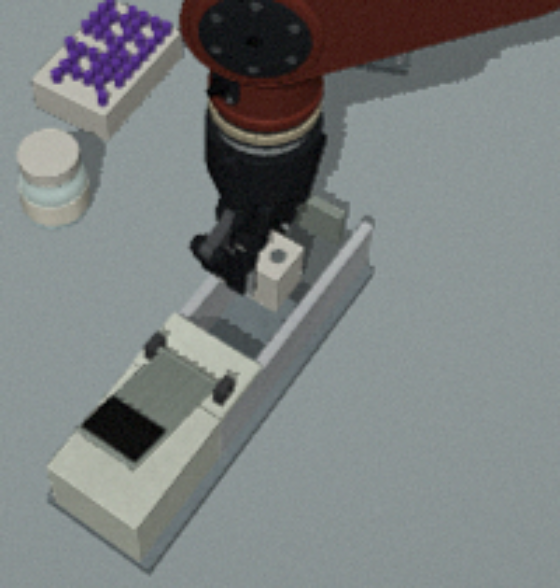

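The crop shows the cartridge held upright over the bay at (280,265), with the pusher tab at (325,215) and the black pad at (123,428). I'll compare face planes within this camera to check the lateral offset.

```bash
python3 - <<'E'
from h import *;from rig import bot
a=np.radians(70.4);ey=np.array([np.cos(a),np.sin(a)]);ex=np.array([ey[1],-ey[0]])
Ls=[]
for _ in range(4):
    f=bot.grab_frame("side");w=cloud(f);q=w[...,:2]-np.array([.5114,.1204]);L=np.stack([q@ex,q@ey,w[...,2]],-1)*1000;Ls.append(L)
L=np.nanmean(Ls,0).reshape(-1,3);c=f["color"].reshape(-1,3).astype(int)
def med(n,m):print(n,m.sum(),np.round(np.median(L[m],0),2),np.round(np.std(L[m],0),2))
X,Y,Z=L.T
med("near outer face(-40)",(abs(X+40)<5)&(Z>22)&(Z<56)&(Y>-90)&(Y<40))
med("near top(-35.5)",(abs(X+35.5)<8)&(abs(Z-66)<3)&(Y>-90)&(Y<40))
med("far top(35.5)",(abs(X-35.5)<8)&(abs(Z-66)<3)&(Y>-90)&(Y<40))
med("far inner(31)",(abs(X-31)<4)&(Z>25)&(Z<60)&(Y>-40)&(Y<40))
med("cart yface(-28)",(abs(X+28)<5)&(Z>106)&(Z<140)&(abs(Y)<17)&(c.min(-1)>90))
med("cart xface(18)",(abs(Y-18)<4)&(Z>106)&(Z<140)&(X>-26)&(X<20)&(c.min(-1)>90))
med("cart top",(abs(Z-145)<5)&(abs(X)<26)&(abs(Y)<16)&(c.min(-1)>90))
med("roof",(abs(Z-74)<3)&(abs(X)<30)&(Y>45)&(Y<80))
m=(abs(Z-74)<4)&(abs(X)<28)&(Y>30)&(Y<70);print("edge",np.percentile(Y[m],[1,3,5]))
E
```

```text
near outer face(-40) 216 [-38.61 -22.9   39.06] [ 0.2  36.87  9.93]
near top(-35.5) 237 [-34.47 -21.44  65.97] [ 2.84 37.41  0.86]
far top(35.5) 77 [36.06 19.33 65.84] [ 2.92 12.42  0.9 ]
far inner(31) 93 [32.3  10.77 43.07] [ 0.26 13.3   9.83]
cart yface(-28) 96 [-29.07   5.2  124.84] [ 1.7  10.71  9.64]
cart xface(18) 60 [-18.62  16.44 123.09] [4.42 1.   9.88]
cart top 121 [-1.5740e+01 -8.0000e-02  1.4326e+02] [6.67 9.64 0.6 ]
roof 339 [ 0.77 60.02 73.88] [16.77  8.33  0.71]
edge [46.3686555  46.91900919 47.50916983]
```

```bash
python3 -m crank '[0.05,0,-0.1,0,0,0,1,0,0,-0.25,0,0,0,1,0,0,-0.2,0,0,0,1,0,0,0,0,0,0,1]';cat >m.py <<'E'
from h import *;from rig import bot
st();a=np.radians(70.4);ey=np.array([np.cos(a),np.sin(a)]);ex=np.array([ey[1],-ey[0]])
Ls=[]
for _ in range(4):
    f=bot.grab_frame("side");w=cloud(f);q=w[...,:2]-np.array([.5114,.1204]);L=np.stack([q@ex,q@ey,w[...,2]],-1)*1000;Ls.append(L)
L=np.median(Ls,0).reshape(-1,3);c=f["color"].reshape(-1,3).astype(int);X,Y,Z=L.T
def med(n,m):print(n,m.sum(),np.round(np.median(L[m],0),2),np.round(np.percentile(L[m],[15,85],0),1).tolist())
med("near outer(-40)",(abs(X+40)<5)&(Z>22)&(Z<56)&(Y>-90)&(Y<40))
med("far inner(31)",(abs(X-31)<4)&(Z>25)&(Z<60)&(Y>-40)&(Y<40))
med("cart yface(-28)",(abs(X+27)<5)&(Z>82)&(Z<115)&(abs(Y)<15)&(c.min(-1)>90))
med("cart xface(18)",(abs(Y-18)<4)&(Z>82)&(Z<115)&(X>-24)&(X<20)&(c.min(-1)>90))
E
python3 m.py
```

```text
time_s: 14.98
tool_pos: [0.5125, 0.1204, 0.2612]
tool_rot: [-0.535, -3.093, 0.001]
ft_force: [-0.9, 1.3, -0.6]
grip_width: 0.0355
grasp_force: 41.0
t 14.97 pos [512.5 120.4 261.2] yaw 70.4 tilt [-0.0031 -0.0003] F [-0.9  1.3 -0.6] w 35.5 g 41.0 j6 -1.13
near outer(-40) 214 [-38.59 -21.61  39.61] [[-38.9, -70.1, 27.7], [-38.4, 21.5, 52.1]]
far inner(31) 68 [32.31 14.86 43.37] [[32.0, 3.9, 30.4], [32.6, 26.6, 53.7]]
cart yface(-28) 59 [-27.77   0.86  97.97] [[-28.0, -10.5, 85.9], [-27.5, 10.5, 107.6]]
cart xface(18) 57 [-15.76  17.46  97.05] [[-22.1, 17.1, 86.2], [-10.8, 18.1, 108.3]]
```

```bash
python3 -m crank '[0.026,-0.009,-0.1,0,0,0,1,0,0,-0.15,0,0,0,1,0,0,-0.15,0,0,0,1,0,0,-0.1,0,0,0,1,0,0,0,0,0,0,1]';python3 m.py
```

```text
time_s: 15.8
tool_pos: [0.514, 0.1201, 0.242]
tool_rot: [-0.535, -3.094, 0.001]
ft_force: [-0.2, -0.9, -2.0]
grip_width: 0.0354
grasp_force: 41.0
t 15.80 pos [514.  120.1 242. ] yaw 70.4 tilt [-0.0013 -0.0001] F [-0.2 -0.9 -2. ] w 35.4 g 41.0 j6 -1.13
near outer(-40) 211 [-38.62 -21.89  39.28] [[-38.9, -69.4, 27.5], [-38.4, 21.4, 51.0]]
far inner(31) 46 [32.33 22.04 42.5 ] [[32.1, 13.4, 30.6], [32.6, 29.8, 55.4]]
cart yface(-28) 57 [-26.04   1.82  97.84] [[-26.5, -9.0, 86.4], [-23.8, 10.6, 101.2]]
cart xface(18) 48 [-15.7   17.66  95.29] [[-21.2, 16.2, 86.1], [-9.9, 18.1, 101.5]]
```

```bash
python3 -m crank '[0,0,-0.2,0,0,0,1,0,0,-0.25,0,0,0,1,0,0,-0.25,0,0,0,1,0,0,-0.2,0,0,0,1,0,0,-0.1,0,0,0,1,0,0,-0.025,0,0,0,1,0,0,0,0,0,0,1]';python3 -m crank '[0,0,-0.0125,0,0,0,1,0,0,-0.0125,0,0,0,1,0,0,0,0,0,0,1]'
```

```text
time_s: 16.88
tool_pos: [0.5145, 0.1201, 0.2019]
tool_rot: [0.535, 3.095, 0.0]
ft_force: [0.6, -0.7, -0.6]
grip_width: 0.0359
grasp_force: 41.0
time_s: 17.25
tool_pos: [0.5143, 0.1201, 0.2008]
tool_rot: [0.535, 3.096, 0.0]
ft_force: [0.4, -0.3, -0.5]
grip_width: 0.0355
grasp_force: 41.0
```

```bash
python3 -m crank '[0,0,-0.025,0,0,0,1,0,0,-0.0125,0,0,0,1,0,0,-0.0125,0,0,0,1,0,0,0,0,0,0,1]';python3 -m crank '[0,0,-0.0125,0,0,0,1,0,0,0,0,0,0,1]';python3 -m crank '[0,0,-0.0125,0,0,0,1,0,0,0,0,0,0,1]'
```

```text
time_s: 17.75
tool_pos: [0.5147, 0.1201, 0.2004]
tool_rot: [0.534, 3.096, -0.0]
ft_force: [-4.6, -0.9, 9.7]
grip_width: 0.0355
grasp_force: 42.1
time_s: 18.0
tool_pos: [0.5148, 0.1201, 0.2003]
tool_rot: [-0.534, -3.096, 0.0]
ft_force: [-5.9, -2.5, 12.6]
grip_width: 0.0356
grasp_force: 42.5
time_s: 18.25
tool_pos: [0.5148, 0.1201, 0.2002]
tool_rot: [-0.534, -3.096, 0.0]
ft_force: [-7.4, -3.2, 14.9]
grip_width: 0.0355
grasp_force: 43.0
```

```bash
python3 -m crank '[0,0,0.03,0,0,0,1,0,0,0,0,0,0,1]'; cat >>m.py <<'E'
for z0 in(46,58):
  med("top %d"%z0,(abs(Z-z0)<7)&(abs(X)<29)&(abs(Y)<17)&(c.min(-1)>110))
med("floor",(abs(Z-12)<6)&(abs(X)<29)&(Y>-40)&(Y<44))
cv2.imwrite("pics/s4.png",cv2.resize(f["color"][180:330,270:430,::-1],None,fx=4,fy=4,interpolation=cv2.INTER_CUBIC))
E
python3 m.py
```

```text
time_s: 18.5
tool_pos: [0.5149, 0.1199, 0.2003]
tool_rot: [0.534, 3.094, -0.0]
ft_force: [-2.9, -3.0, 8.1]
grip_width: 0.0353
grasp_force: 42.4
t 18.50 pos [514.9 119.9 200.3] yaw 70.4 tilt [ 0.0013 -0.0005] F [-2.9 -3.   8.1] w 35.3 g 42.4 j6 -1.13
near outer(-40) 217 [-38.58 -21.94  39.44] [[-38.8, -68.6, 27.5], [-38.3, 21.7, 51.2]]
  return _methods._mean(a, axis=axis, dtype=dtype,
  ret = um.true_divide(
Traceback (most recent call last):
  File "m.py", line 9, in <module>
    med("far inner(31)",(abs(X-31)<4)&(Z>25)&(Z<60)&(Y>-40)&(Y<40))
    ~~~^^^^^^^^^^^^^^^^^^^^^^^^^^^^^^^^^^^^^^^^^^^^^^^^^^^^^^^^^^^^
  File "m.py", line 7, in med
    def med(n,m):print(n,m.sum(),np.round(np.median(L[m],0),2),np.round(np.percentile(L[m],[15,85],0),1).tolist())
                                                                        ~~~~~~~~~~~~~^^^^^^^^^^^^^^^^
IndexError: index -1 is out of bounds for axis 0 with size 0
```

```bash
sed -i 's/^def med(n,m):/def med(n,m):\n  if m.any(): /; ' m.py; python3 m.py; python3 - <<'E'
E
```

```text
t 18.70 pos [514.9 119.8 200.3] yaw 70.4 tilt [ 0.001  -0.0005] F [-3.4 -2.   7.8] w 35.4 g 42.4 j6 -1.13
near outer(-40) 215 [-38.6  -21.22  39.95] [[-38.8, -67.8, 27.4], [-38.4, 22.4, 51.5]]
cart xface(18) 3 [-13.88  18.6   93.66] [[-13.9, 15.9, 93.0], [-13.6, 20.7, 93.9]]
top 46 2 [-25.31   0.5   52.3 ] [[-25.4, -3.7, 52.3], [-25.2, 4.7, 52.3]]
top 58 138 [-15.41  -1.3   58.53] [[-24.1, -13.2, 57.4], [-6.2, 11.3, 59.4]]
floor 4 [-9.87 17.1  17.22] [[-14.4, 15.9, 13.6], [-5.6, 17.8, 17.3]]
```

View pics/s4.png

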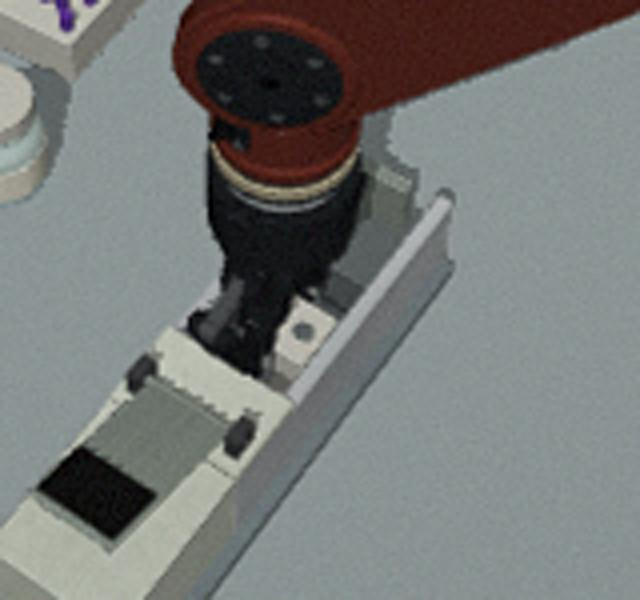

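```bash
cat >t.py <<'E'
from h import *;from rig import bot
def top(fs,o,a,z,nm):
    a=np.radians(a);ey=np.array([np.cos(a),np.sin(a)]);ex=np.array([ey[1],-ey[0]])
    L=np.median([cloud(f) for f in fs],0).reshape(-1,3);c=fs[0]["color"].reshape(-1,3).astype(int)
    q=(L[:,:2]-o);X=q@ex*1000;Y=q@ey*1000;Z=L[:,2]*1000
    m=(abs(X)<25)&(abs(Y)<15)&(abs(Z-z)<5)&(c.min(-1)>100)
    A=np.c_[X,Y,np.ones(len(X))][m];k=np.linalg.lstsq(A,Z[m],rcond=None)[0];print(nm,m.sum(),"med",np.median(Z[m]).round(2),"slope x,y",k[:2].round(3),"z0",k[2].round(2),"X",np.percentile(X[m],[2,98]).round(),"Y",np.percentile(Y[m],[2,98]).round())
if __name__=="__main__":
    top([dict(np.load("pics/side2.npz"))],[.4289,-.0984],70.4,45,"bench")
    top([dict(np.load("pics/side0.npz"))],[.4757,-.2371],3.4,54,"cradle")
    top([bot.grab_frame("side") for _ in range(4)],[.5145,.1195],70.4,57,"bay")
E
python3 t.py
```

```text
bench 159 med 44.01 slope x,y [-0.001  0.013] z0 44.21 X [-24.  24.] Y [-14.  14.]
cradle 132 med 54.42 slope x,y [0.033 0.019] z0 54.32 X [-24.  23.] Y [-14.  14.]
bay 91 med 58.89 slope x,y [0.018 0.017] z0 59.08 X [-25.  -4.] Y [-15.  13.]
```

The cartridge is level but sits about 2.7 mm above the floor, with the tool drifted about 1.5 mm towards the +x wall. I'll raise it a little, recentre, and lower again.

```bash
python3 -m crank '[0,0,0.1,0,0,0,1,0,0,0.025,0,0,0,1,0,0,0,0,0,0,1]';python3 -m crank '[-0.035,0.0125,0,0,0,0,1,0,0,0,0,0,0,1]';python3 -m crank '[0,0,-0.05,0,0,0,1,0,0,-0.05,0,0,0,1,0,0,-0.025,0,0,0,1,0,0,0,0,0,0,1]';python3 -c "
from h import *;st()"
```

```text
time_s: 19.48
tool_pos: [0.5142, 0.1202, 0.2037]
tool_rot: [-0.535, -3.096, -0.0]
ft_force: [0.1, -0.3, -1.3]
grip_width: 0.0353
grasp_force: 41.5
time_s: 19.73
tool_pos: [0.5126, 0.1207, 0.2036]
tool_rot: [-0.535, -3.095, 0.0]
ft_force: [-0.1, -0.2, -0.7]
grip_width: 0.0359
grasp_force: 41.5
time_s: 20.23
tool_pos: [0.5134, 0.1205, 0.2003]
tool_rot: [0.534, 3.096, -0.001]
ft_force: [-3.6, -2.7, 8.7]
grip_width: 0.0356
grasp_force: 42.4
t 20.23 pos [513.4 120.5 200.3] yaw 70.4 tilt [ 0.     -0.0004] F [-3.6 -2.7  8.7] w 35.6 g 42.4 j6 -1.13
```

```bash
python3 - <<'E'
from h import *
np.set_printoptions(linewidth=200)
a=np.radians(70.4);ey=np.array([np.cos(a),np.sin(a)]);ex=np.array([ey[1],-ey[0]])
for n in("top0","side0","side2"):
    L=cloud(dict(np.load(f"pics/{n}.npz"))).reshape(-1,3);q=L[:,:2]-[.5114,.1204];X=q@ex*1000;Y=q@ey*1000;Z=L[:,2]*1000
    print(n,"rows y -105..45, cols x -25..25")
    for y in range(-110,56,10):
        print(y,[ (np.median(Z[m]).round(1) if (m:=(abs(X-x)<5)&(abs(Y-y)<5)).sum()>3 else None) for x in range(-25,26,10)])
E
```

```text
top0 rows y -105..45, cols x -25..25
-110 [np.float64(12.7), np.float64(13.3), np.float64(12.3), np.float64(12.8), np.float64(12.3), np.float64(12.4)]
-100 [np.float64(53.3), np.float64(71.3), np.float64(54.4), np.float64(71.2), np.float64(54.6), np.float64(51.4)]
-90 [np.float64(53.2), np.float64(89.2), np.float64(89.3), np.float64(89.0), np.float64(89.7), np.float64(53.5)]
-80 [np.float64(53.3), np.float64(53.1), np.float64(52.9), np.float64(53.4), np.float64(52.5), np.float64(51.8)]
-70 [np.float64(53.1), np.float64(53.0), np.float64(53.6), np.float64(53.2), np.float64(53.0), np.float64(52.7)]
-60 [np.float64(53.2), np.float64(53.2), np.float64(53.0), np.float64(52.7), np.float64(53.2), np.float64(52.3)]
-50 [np.float64(52.7), np.float64(52.9), np.float64(52.9), np.float64(52.4), np.float64(53.2), np.float64(52.5)]
-40 [np.float64(13.0), np.float64(13.6), np.float64(13.1), np.float64(13.6), np.float64(11.8), np.float64(13.6)]
-30 [np.float64(12.8), np.float64(12.9), np.float64(13.4), np.float64(13.3), np.float64(12.8), np.float64(12.6)]
-20 [np.float64(12.7), np.float64(12.8), np.
[... 3352 characters left out ...]
, np.float64(12.3), np.float64(11.0), np.float64(12.0)]
-20 [None, np.float64(10.8), np.float64(12.2), np.float64(11.8), np.float64(12.7), np.float64(11.4)]
-10 [None, np.float64(13.3), np.float64(12.2), np.float64(12.3), np.float64(11.7), np.float64(12.8)]
0 [None, np.float64(11.4), np.float64(12.2), np.float64(12.0), np.float64(11.7), np.float64(11.4)]
10 [None, np.float64(11.7), np.float64(11.5), np.float64(12.4), np.float64(11.7), np.float64(11.6)]
20 [None, None, None, None, None, np.float64(11.3)]
30 [None, None, None, None, None, None]
40 [None, None, None, None, None, None]
50 [np.float64(73.3), np.float64(73.5), np.float64(73.3), np.float64(73.2), np.float64(73.2), np.float64(73.4)]
```

```bash
python3 - <<'E'
from h import *;from rig import bot
L=cloud(dict(np.load("pics/side2.npz"))).reshape(-1,3)
m=(abs(L[:,0]-.43)<.09)&(abs(L[:,1]+.1)<.09)&(L[:,2]>.06);P=L[m];print("open TCP283.7 lowest gripper z",np.sort(P[:,2])[[5,10,20,40]].round(4), "tip dist",(.2837-np.sort(P[:,2])[[5,10,20,40]]).round(4))
# now: dark gripper points near the bay, histogram of z extents in loader frame by y
f=bot.grab_frame("side");L=cloud(f).reshape(-1,3);a=np.radians(70.4);ey=np.array([np.cos(a),np.sin(a)]);ex=np.array([ey[1],-ey[0]])
q=L[:,:2]-[.5134,.1205];X=q@ex*1000;Y=q@ey*1000;Z=L[:,2]*1000;c=f["color"].reshape(-1,3).max(-1)
g=(abs(X)<45)&(abs(Y)<70)&(c<60)&(Z<120)
for z in range(15,120,8):
    k=g&(abs(Z-z)<4)
    if k.sum()>3:print(z,k.sum(),"Y",np.percentile(Y[k],[3,97]).round(),"X",np.percentile(X[k],[3,97]).round())
s=bot.observe();print(s["moment"],s["ft_force"])
E
```

```text
open TCP283.7 lowest gripper z [0.1261 0.1283 0.131  0.1352] tip dist [0.1576 0.1554 0.1527 0.1485]
15 6 Y [-50. -48.] X [-14.  -2.]
23 4 Y [-49. -48.] X [-7. -1.]
47 5 Y [-40.  31.] X [-8. -5.]
55 5 Y [12. 31.] X [-8.  5.]
63 9 Y [-20.  16.] X [-10.  -2.]
71 20 Y [-30.  37.] X [-14.  -4.]
79 50 Y [-40.  49.] X [-14.   7.]
87 16 Y [-18.  51.] X [-13.   7.]
95 55 Y [-19.  55.] X [-17.   4.]
103 31 Y [-28.  58.] X [-18.   2.]
111 29 Y [-62.  62.] X [-18.   2.]
119 26 Y [-5. 64.] X [-18.   8.]
[0.17990946 0.40162447 0.16979684] [-3.95997004 -1.6479836   8.32138065]
```

The force and moment readings put the contact at the roof's edge, on the gripper's knuckle on the +y side. The cartridge itself is not touching. The pads gripped it too high on the fingers, so I'll go back to the bench and regrasp about 9 mm closer to the fingertips.

```bash
python3 -m crank '[0,0,0.1,0,0,0,1,0,0,0.2,0,0,0,1,0,0,0.4,0,0,0,1,0,0,0.5,0,0,0,1,0,0,0.5,0,0,0,1,0,0,0.4,0,0,0,1]'; python3 -m crank '[-0.113,-0.306,0,0,0,0,1,-0.2264,-0.612,0,0,0,0,1,-0.2264,-0.612,0,0,0,0,1,-0.2264,-0.612,0,0,0,0,1,-0.2264,-0.612,0,0,0,0,1,-0.2264,-0.612,0,0,0,0,1,-0.2264,-0.612,0,0,0,0,1,-0.2264,-0.612,0,0,0,0,1,-0.2264,-0.612,0,0,0,0,1,-0.113,-0.306,0,0,0,0,1]';python3 -m crank '[0,0,-0.3,0,0,0,1,0,0,-0.5,0,0,0,1,0,0,-0.5,0,0,0,1,0,0,-0.5,0,0,0,1,0,0,-0.25,0,0,0,1,0,0,-0.1,0,0,0,1,0,0,0,0,0,0,1]'
```

```text
time_s: 21.02
tool_pos: [0.5132, 0.1207, 0.2848]
tool_rot: [0.535, 3.094, 0.001]
ft_force: [-0.3, -0.1, -0.4]
grip_width: 0.0357
grasp_force: 41.5
time_s: 22.28
tool_pos: [0.4302, -0.1008, 0.2821]
tool_rot: [-0.537, -3.093, -0.0]
ft_force: [0.7, 0.1, -0.9]
grip_width: 0.0355
grasp_force: 41.6
time_s: 23.15
tool_pos: [0.4316, -0.0996, 0.1969]
tool_rot: [0.535, 3.096, 0.0]
ft_force: [0.0, 0.7, -1.0]
grip_width: 0.0354
grasp_force: 41.6
```

```bash
python3 -m crank '[0,0,-0.125,0,0,0,1,0,0,-0.1,0,0,0,1,0,0,-0.025,0,0,0,1,0,0,0,0,0,0,1]';python3 -m crank '[0,0,-0.02,0,0,0,1,0,0,0,0,0,0,1]';python3 -m crank '[0,0,-0.02,0,0,0,1,0,0,0,0,0,0,1]'
```

```text
time_s: 23.65
tool_pos: [0.4314, -0.0997, 0.1869]
tool_rot: [-0.535, -3.096, -0.0]
ft_force: [0.3, 0.2, -0.4]
grip_width: 0.0355
grasp_force: 41.6
time_s: 23.9
tool_pos: [0.4314, -0.0997, 0.1861]
tool_rot: [0.535, 3.096, -0.0]
ft_force: [-0.1, 0.0, -0.1]
grip_width: 0.0354
grasp_force: 41.6
time_s: 24.15
tool_pos: [0.4316, -0.0998, 0.1855]
tool_rot: [0.535, 3.095, -0.0]
ft_force: [-0.8, -0.4, 0.8]
grip_width: 0.0355
grasp_force: 41.8
```

```bash
python3 -m crank '[0,0,-0.01,0,0,0,1,0,0,0,0,0,0,0.1,0,0,0,0,0,0,-0.2,0,0,0,0,0,0,-0.2,0,0,0,0,0,0,-0.2]';python3 -m crank '[0,0,0.125,0,0,0,-0.2,0,0,0.11,0,0,0,-0.2,0,0,0,0,0,0,-0.2,0,0,0,0,0,0,0.1,0,0,0,0,0,0,0.3,0,0,0,0,0,0,1,0,0,0,0,0,0,1,0,0,0,0,0,0,1,0,0,0,0,0,0,1]' 50
```

```text
time_s: 24.78
tool_pos: [0.4314, -0.0997, 0.1848]
tool_rot: [-0.535, -3.096, -0.0]
ft_force: [0.1, -0.9, -0.1]
grip_width: 0.0514
grasp_force: 0.0
time_s: 25.9
tool_pos: [0.4317, -0.0998, 0.1945]
tool_rot: [0.535, 3.095, -0.0]
ft_force: [-0.3, 0.6, 4.5]
grip_width: 0.0351
grasp_force: 51.0
```

```bash
python3 -m crank '[0,0,0.1,0,0,0,1,0,0,0.2,0,0,0,1,0,0,0.5,0,0,0,1,0,0,0.6,0,0,0,1,0,0,0.6,0,0,0,1,0,0,0.5,0,0,0,1]'; python3 -m crank '[0.113,0.303,0,0,0,0,1,0.2267,0.6056,0,0,0,0,1,0.2267,0.6056,0,0,0,0,1,0.2267,0.6056,0,0,0,0,1,0.2267,0.6056,0,0,0,0,1,0.2267,0.6056,0,0,0,0,1,0.2267,0.6056,0,0,0,0,1,0.2267,0.6056,0,0,0,0,1,0.2267,0.6056,0,0,0,0,1,0.113,0.303,0,0,0,0,1]';python3 -m crank '[0,0,-0.3,0,0,0,1,0,0,-0.2,0,0,0,1,0,0,0,0,0,0,1]';python3 m.py
```

```text
time_s: 26.65
tool_pos: [0.4312, -0.0996, 0.2953]
tool_rot: [0.535, 3.095, -0.0]
ft_force: [-0.3, -0.7, -0.6]
grip_width: 0.0348
grasp_force: 50.7
time_s: 27.9
tool_pos: [0.5125, 0.12, 0.2929]
tool_rot: [-0.532, -3.094, 0.001]
ft_force: [-0.3, 0.6, -0.9]
grip_width: 0.0352
grasp_force: 50.6
time_s: 28.28
tool_pos: [0.512, 0.1176, 0.2725]
tool_rot: [-0.536, -3.092, 0.002]
ft_force: [0.5, 0.3, -0.9]
grip_width: 0.035
grasp_force: 50.6
t 28.27 pos [512.  117.6 272.5] yaw 70.3 tilt [-0.0037 -0.0006] F [ 0.5  0.3 -0.9] w 35.0 g 50.6 j6 -1.14
near outer(-40) 212 [-38.6  -22.66  39.44] [[-38.8, -70.4, 27.5], [-38.4, 21.5, 51.2]]
far inner(31) 78 [32.41 14.51 42.82] [[32.1, -0.4, 29.9], [32.7, 26.2, 54.2]]
cart yface(-28) 69 [-26.93   4.36  99.83] [[-27.3, -9.2, 88.5], [-26.1, 14.1, 110.2]]
cart xface(18) 80 [-12.39  14.82  97.9 ] [[-20.9, 14.4, 85.2], [-1.7, 15.6, 110.0]]
floor 288 [ 5.5  -3.81 11.88] [[-9.3, -17.6, 11.0], [21.7, 10.2, 12.8]]
```

```bash
python3 -m crank '[0.008,0.024,-0.2,0,0,0,1,0,0,-0.3,0,0,0,1,0,0,-0.3,0,0,0,1,0,0,-0.3,0,0,0,1,0,0,-0.25,0,0,0,1,0,0,-0.15,0,0,0,1,0,0,0,0,0,0,1]';python3 -m crank '[0,0,-0.05,0,0,0,1,0,0,-0.02,0,0,0,1,0,0,0,0,0,0,1]'
```

```text
time_s: 29.35
tool_pos: [0.5131, 0.1193, 0.2137]
tool_rot: [-0.535, -3.095, 0.001]
ft_force: [0.8, 0.4, -1.3]
grip_width: 0.035
grasp_force: 50.6
time_s: 29.72
tool_pos: [0.5134, 0.1193, 0.2117]
tool_rot: [0.535, 3.095, 0.0]
ft_force: [0.3, -0.1, -1.0]
grip_width: 0.0348
grasp_force: 50.6
```

```bash
python3 -m crank '[0,0,-0.075,0,0,0,1,0,0,-0.025,0,0,0,1,0,0,0,0,0,0,1]';python3 -m crank '[0,0,-0.02,0,0,0,1,0,0,0,0,0,0,1]';python3 -m crank '[0,0,-0.02,0,0,0,1,0,0,0,0,0,0,1]'; python3 -c "
from t import *
top([bot.grab_frame('side') for _ in range(3)],[.513,.1195],70.4,57,'bay')"
```

```text
time_s: 30.1
tool_pos: [0.5132, 0.1193, 0.2073]
tool_rot: [-0.535, -3.095, 0.0]
ft_force: [-0.6, 0.8, -0.9]
grip_width: 0.035
grasp_force: 50.6
time_s: 30.35
tool_pos: [0.5133, 0.1193, 0.2066]
tool_rot: [-0.535, -3.096, 0.0]
ft_force: [-0.5, -0.5, -0.4]
grip_width: 0.0351
grasp_force: 50.6
time_s: 30.6
tool_pos: [0.5134, 0.1193, 0.2066]
tool_rot: [-0.535, -3.095, 0.0]
ft_force: [-2.7, 1.0, 5.9]
grip_width: 0.0351
grasp_force: 51.3
bay 99 med 56.07 slope x,y [0.018 0.001] z0 56.37 X [-25.  -4.] Y [-14.  14.]
```

The cartridge is on the floor, with its top at 56 mm. I'll release with a small opening and rise.

```bash
python3 -m crank '[0,0,0.02,0,0,0,1,0,0,0,0,0,0,0.15,0,0,0,0,0,0,0,0,0,0,0,0,0,-0.15,0,0,0,0,0,0,-0.15,0,0,0,0,0,0,-0.15]';python3 -m crank '[0,0,0.2,0,0,0,-0.15,0,0,0.4,0,0,0,-0.15,0,0,0.6,0,0,0,-0.15,0,0,0.7,0,0,0,0.2,0,0,0.6,0,0,0,1]';python3 -c "
from t import *
from h import *
st()
top([bot.grab_frame('side') for _ in range(3)],[.5125,.1185],70.4,56,'bay')"
```

```text
time_s: 31.5
tool_pos: [0.5133, 0.1193, 0.2067]
tool_rot: [0.535, 3.096, 0.0]
ft_force: [-0.1, 0.2, -0.5]
grip_width: 0.0489
grasp_force: 0.0
time_s: 32.12
tool_pos: [0.5137, 0.1194, 0.3093]
tool_rot: [0.535, 3.093, 0.001]
ft_force: [0.5, -0.1, 0.2]
grip_width: 0.017
grasp_force: 0.0
t 32.12 pos [513.7 119.4 309.3] yaw 70.4 tilt [0.0026 0.0003] F [ 0.5 -0.1  0.2] w 17.0 g 0.0 j6 -1.13
bay 221 med 55.94 slope x,y [-0.002  0.003] z0 55.98 X [-24.  25.] Y [-15.  14.]
```

```bash
python3 -m crank '[-0.126,-0.3525,0,0,0,-0.0278,1,-0.126,-0.3525,0,0,0,-0.0278,1,-0.126,-0.3525,0,0,0,-0.0278,1,-0.126,-0.3525,0,0,0,-0.0278,1,-0.126,-0.3525,0,0,0,-0.0278,1,-0.126,-0.3525,0,0,0,-0.0278,1,-0.126,-0.3525,0,0,0,-0.0278,1,-0.126,-0.3525,0,0,0,-0.0278,1,-0.126,-0.3525,0,0,0,-0.0278,1,0,0,0,0,0,0,1]';python3 -m crank '[0,0,-0.5,0,0,0,1,0,0,-0.5,0,0,0,1,0,0,-0.5,0,0,0,1,0,0,-0.4,0,0,0,1,0,0,0,0,0,0,1]';python3 -c "
from h import *
st()"
```

```text
time_s: 33.52
tool_pos: [0.4672, -0.0081, 0.3056]
tool_rot: [-2.567, -1.809, 0.002]
ft_force: [0.4, -0.3, 0.0]
grip_width: 0.0002
grasp_force: 0.0
time_s: 34.15
tool_pos: [0.4671, -0.0072, 0.229]
tool_rot: [-2.565, -1.809, 0.004]
ft_force: [0.0, -0.2, -0.2]
grip_width: -0.0002
grasp_force: 0.0
t 34.15 pos [467.1  -7.2 229. ] yaw -19.6 tilt [-0.0039  0.0008] F [ 0.  -0.2 -0.2] w -0.2 g 0.0 j6 0.18
```

```bash
python3 -m crank '[0.146,0.345,0.05,0,0,0,1,0.0335,0.0942,0,0,0,0,1,0.0335,0.0942,0,0,0,0,1,0.0335,0.0942,0,0,0,0,1,0,0,0,0,0,0,1]';python3 -m crank '[0.042,0.1178,0,0,0,0,1,0.067,0.188,0,0,0,0,1,0.067,0.188,0,0,0,0,1,0.067,0.188,0,0,0,0,1,0.067,0.188,0,0,0,0,1]';python3 -c "
from h import *
st()"
```

```text
time_s: 34.78
tool_pos: [0.4781, 0.0173, 0.2331]
tool_rot: [2.567, 1.809, -0.0]
ft_force: [-1.1, -2.6, 2.2]
grip_width: 0.0001
grasp_force: 1.5
time_s: 35.4
tool_pos: [0.4905, 0.0526, 0.2329]
tool_rot: [2.567, 1.809, -0.001]
ft_force: [-1.7, -6.8, 5.2]
grip_width: -0.0
grasp_force: 3.2
t 35.40 pos [490.5  52.6 232.9] yaw -19.6 tilt [ 0.0001 -0.0012] F [-1.7 -6.8  5.2] w -0.0 g 3.2 j6 0.31
```

```bash
python3 -m crank '[0.067,0.188,0,0,0,0,1,0.067,0.188,0,0,0,0,1,0.067,0.188,0,0,0,0,1,0.067,0.188,0,0,0,0,1,0.067,0.188,0,0,0,0,1,0.067,0.188,0,0,0,0,1,0.067,0.188,0,0,0,0,1,0.0335,0.0942,0,0,0,0,1,0,0,0,0,0,0,1]';python3 -c "
from h import *
s=st();p=s['tool_pos'][:2]*1000-[513.4,119.7];print(p@[.3355,.942])"
```

```text
time_s: 36.52
tool_pos: [0.5105, 0.1086, 0.2329]
tool_rot: [2.566, 1.81, -0.003]
ft_force: [-1.3, -7.0, 4.8]
grip_width: 0.0001
grasp_force: 3.8
t 36.52 pos [510.5 108.6 232.9] yaw -19.6 tilt [-0.0006 -0.0021] F [-1.3 -7.   4.8] w 0.1 g 3.8 j6 0.42
-11.398224260074185
```

```bash
python3 -m crank '[0.0335,0.0942,0,0,0,0,1,0.0168,0.0471,0,0,0,0,1,0.0084,0.0236,0,0,0,0,1,0,0,0,0,0,0,1]'; python3 -m crank '[0.0084,0.0236,0,0,0,0,1,0.0084,0.0236,0,0,0,0,1,0,0,0,0,0,0,1]';python3 -c "
from h import *
s=st();p=s['tool_pos'][:2]*1000-[513.4,119.7];print(p@[.3355,.942])"
```

```text
time_s: 37.02
tool_pos: [0.5127, 0.115, 0.2329]
tool_rot: [2.566, 1.809, -0.003]
ft_force: [-1.1, -7.7, 5.0]
grip_width: 0.0
grasp_force: 4.0
time_s: 37.4
tool_pos: [0.5131, 0.1158, 0.2329]
tool_rot: [2.564, 1.81, -0.008]
ft_force: [-3.1, -12.6, 7.3]
grip_width: -0.0001
grasp_force: 6.6
t 37.40 pos [513.1 115.8 232.9] yaw -19.6 tilt [-0.0025 -0.0055] F [ -3.1 -12.6   7.3] w -0.1 g 6.6 j6 0.44
-3.7378872189247114
```

```bash
python3 -m crank '[0.0084,0.0236,0,0,0,0,1,0.0084,0.0236,0,0,0,0,1,0,0,0,0,0,0,1]';python3 -c "
from h import *;from rig import bot
s=st();p=s['tool_pos'][:2]*1000-[513.4,119.7];print(p@[.3355,.942])
a=np.radians(70.4);ey=np.array([np.cos(a),np.sin(a)]);ex=np.array([ey[1],-ey[0]])
for n in ('side','top'):
  L=cloud(bot.grab_frame(n)).reshape(-1,3);q=L[:,:2]-[.5114,.1204];X=q@ex*1000;Y=q@ey*1000;Z=L[:,2]*1000
  for nm,m in(('block top rear edge y(exp 1)',(abs(Z-51.5)<4)&(abs(X)<28)&(Y>-60)&(Y<46)),('tab top (exp 6..16)',(abs(Z-89)<3)&(abs(X)<21)&(abs(Y)<45))):
    if m.sum()>5:print(n,nm,m.sum(),np.percentile(Y[m],[3,50,97]).round(1))
"
```

```text
time_s: 37.78
tool_pos: [0.5135, 0.1165, 0.2329]
tool_rot: [2.562, 1.81, -0.014]
ft_force: [-4.5, -18.6, 10.9]
grip_width: -0.0001
grasp_force: 9.7
t 37.77 pos [513.5 116.5 232.9] yaw -19.5 tilt [-0.0046 -0.0091] F [ -4.5 -18.6  10.9] w -0.1 g 9.7 j6 0.44
-3.0149650439077673
side block top rear edge y(exp 1) 239 [ 7.2 23.7 34.7]
side tab top (exp 6..16) 102 [ 2.6 10.4 16. ]
```

The pusher is at its stop: force has risen to about 19 N and the tab has travelled its full stroke. I'll retreat and let it spring back.

```bash
python3 -m crank '[-0.042,-0.118,0,0,0,0,1,-0.084,-0.2355,0,0,0,0,1,-0.126,-0.353,0,0,0,0,1,-0.168,-0.471,0,0,0,0,1,-0.168,-0.471,0,0,0,0,1,-0.168,-0.471,0,0,0,0,1,-0.168,-0.471,0,0,0,0,1,-0.168,-0.471,0,0,0,0,1,-0.084,-0.2355,0,0,0,0,1,0,0,0,0,0,0,1]';python3 -m crank '[0,0,0.5,0,0,0,1,0,0,0.8,0,0,0,1,0,0,0.8,0,0,0,1,0,0,0.4,0,0,0,1]';python3 -c "
from h import *;from rig import bot
s=st();p=s['tool_pos'][:2]*1000-[513.4,119.7];print(p@[.3355,.942])
a=np.radians(70.4);ey=np.array([np.cos(a),np.sin(a)]);ex=np.array([ey[1],-ey[0]])
for n in ('side','top'):
  f=bot.grab_frame(n);c=f['color'].reshape(-1,3).max(-1).astype(int)
  L=cloud(f).reshape(-1,3);q=L[:,:2]-[.5114,.1204];X=q@ex*1000;Y=q@ey*1000;Z=L[:,2]*1000
  for nm,m in(('tab top (exp -100..-90)',(abs(Z-89)<3)&(abs(X)<21)&(Y<45)&(Y>-120)),('bay white>40?',(Z>25)&(Z<62)&(abs(X)<26)&(abs(Y)<44)),('pad',(c<40)&(Z>95)&(Z<125)&(abs(X)<30)&(Y>120)&(Y<190))):
    print(n,nm,m.sum(),np.percentile(Y[m],[3,50,97]).round(1) if m.sum()>5 else '',np.median(X[m]).round(1),np.median(Z[m]).round(1))
"
```

```text
time_s: 39.12
tool_pos: [0.4667, -0.0128, 0.2324]
tool_rot: [-2.569, -1.806, -0.001]
ft_force: [0.1, -0.3, 0.1]
grip_width: -0.0001
grasp_force: 0.0
time_s: 39.62
tool_pos: [0.4677, -0.0122, 0.3346]
tool_rot: [2.566, 1.809, 0.005]
ft_force: [0.3, -0.6, 0.5]
grip_width: 0.0
grasp_force: 0.0
t 39.62 pos [467.7 -12.2 334.6] yaw -19.6 tilt [0.0034 0.0003] F [ 0.3 -0.6  0.5] w 0.0 g 0.0 j6 0.17
-139.60157577069404
side tab top (exp -100..-90) 74 [-100.   -95.   -89.5] 0.4 88.6
side bay white>40? 0  nan nan
side pad 346 [142.4 157.8 173.2] -0.1 111.0
top tab top (exp -100..-90) 14 [-98.8 -97.3 -95.2] 12.4 90.3
top bay white>40? 0  nan nan
top pad 362 [143.6 158.  172.3] 0.9 111.8
  return _methods._mean(a, axis=axis, dtype=dtype,
  ret = ret.dtype.type(ret / rcount)
```

```bash
python3 -m crank '[0.125,0.354,0,0,0,0,1,0.278,0.786,0,0,0,0,1,0.278,0.786,0,0,0,0,1,0.278,0.786,0,0,0,0,1,0.278,0.786,0,0,0,0,1,0.278,0.786,0,0,0,0,1,0.278,0.786,0,0,0,0,1,0.278,0.786,0,0,0,0,1,0.278,0.786,0,0,0,0,1,0.153,0.43,0,0,0,0,1]';python3 -m crank '[0,0,-0.4,0,0,0,1,0,0,-0.4,0,0,0,1,0,0,-0.2,0,0,0,1,0,0,-0.1,0,0,0,1,0,0,0,0,0,0,1]';python3 -c "
from h import *
s=st();p=s['tool_pos'][:2]*1000-[513.4,119.7];print(p@[.3355,.942],p@[.942,-.3355])"
```

```text
time_s: 40.98
tool_pos: [0.5665, 0.2721, 0.3303]
tool_rot: [-2.566, -1.81, 0.005]
ft_force: [0.5, 1.4, -0.5]
grip_width: -0.0002
grasp_force: 0.0
time_s: 41.6
tool_pos: [0.5671, 0.2695, 0.2885]
tool_rot: [-2.569, -1.808, 0.001]
ft_force: [0.3, 0.3, 0.2]
grip_width: 0.0003
grasp_force: 0.0
t 41.60 pos [567.1 269.5 288.5] yaw -19.7 tilt [-0.0004 -0.0001] F [0.3 0.3 0.2] w 0.3 g 0.0 j6 0.68
159.15603075911903 0.2780539504952486
```

```bash
python3 -m crank '[0,0,-0.1,0,0,0,1,0,0,-0.1,0,0,0,1,0,0,-0.1,0,0,0,1,0,0,-0.1,0,0,0,1,0,0,-0.1,0,0,0,1,0,0,-0.075,0,0,0,1,0,0,0,0,0,0,1]';python3 -m crank '[0,0,-0.05,0,0,0,1,0,0,0,0,0,0,1]';python3 -m crank '[0,0,-0.05,0,0,0,1,0,0,0,0,0,0,1]'
```

```text
time_s: 42.48
tool_pos: [0.5682, 0.2712, 0.2676]
tool_rot: [-2.569, -1.809, -0.009]
ft_force: [0.3, 3.2, 6.2]
grip_width: 0.0
grasp_force: 3.1
time_s: 42.72
tool_pos: [0.5682, 0.2713, 0.2658]
tool_rot: [-2.568, -1.809, -0.01]
ft_force: [1.5, 4.7, 6.8]
grip_width: -0.0001
grasp_force: 3.2
time_s: 42.98
tool_pos: [0.5683, 0.2714, 0.2639]
tool_rot: [-2.568, -1.809, -0.01]
ft_force: [-0.5, 4.4, 7.7]
grip_width: -0.0
grasp_force: 3.4
```

```bash
python3 -m crank '[0,0,-0.05,0,0,0,1,0,0,0,0,0,0,1]';python3 -m crank '[0,0,-0.05,0,0,0,1,0,0,0,0,0,0,1]'; python3 -m crank '[0,0,-0.025,0,0,0,1,0,0,0,0,0,0,1]'
```

```text
time_s: 43.22
tool_pos: [0.5683, 0.2716, 0.262]
tool_rot: [-2.568, -1.808, -0.011]
ft_force: [0.2, 4.8, 7.2]
grip_width: 0.0002
grasp_force: 3.6
time_s: 43.48
tool_pos: [0.5684, 0.2716, 0.2609]
tool_rot: [-2.568, -1.808, -0.011]
ft_force: [-1.5, 3.4, 10.6]
grip_width: -0.0001
grasp_force: 5.1
time_s: 43.72
tool_pos: [0.5684, 0.2717, 0.2607]
tool_rot: [-2.568, -1.809, -0.01]
ft_force: [-2.6, 2.8, 13.6]
grip_width: -0.0002
grasp_force: 6.9
```

The stop is reached at TCP z = 0.261 m with the force rising. I'll press slightly more, hold, release, and check.

```bash
python3 -m crank '[0,0,-0.025,0,0,0,1,0,0,0,0,0,0,1,0,0,0,0,0,0,1,0,0,0,0,0,0,1,0,0,0,0,0,0,1,0,0,0,0,0,0,1,0,0,0,0,0,0,1,0,0,0,0,0,0,1,0,0,0,0,0,0,1,0,0,0,0,0,0,1]';python3 -m crank '[0,0,0.1,0,0,0,1,0,0,0.15,0,0,0,1,0,0,0.2,0,0,0,1,0,0,0.3,0,0,0,1,0,0,0.6,0,0,0,1,0,0,0.8,0,0,0,1,0,0,0.8,0,0,0,1,0,0,0.4,0,0,0,1]';python3 -m crank '[-0.5,-0.9,0,0,0,0,1,-0.5,-0.9,0,0,0,0,1,-0.5,-0.9,0,0,0,0,1,-0.5,-0.9,0,0,0,0,1,-0.5,-0.9,0,0,0,0,1,-0.5,-0.9,0,0,0,0,1,0,0,0,0,0,0,1,0,0,0,0,0,0,1]';python3 - <<'E'
from h import *;from rig import bot
st()
a=np.radians(70.4);ey=np.array([np.cos(a),np.sin(a)]);ex=np.array([ey[1],-ey[0]])
f=bot.grab_frame("side");c=f['color'].reshape(-1,3).max(-1).astype(int)
cv2.imwrite("pics/end.png",f["color"][:,:,::-1])
L=cloud(f).reshape(-1,3);q=L[:,:2]-[.5114,.1204];X=q@ex*1000;Y=q@ey*1000;Z=L[:,2]*1000
m=(c<40)&(Z>80)&(Z<125)&(abs(X)<30)&(Y>120)&(Y<190);print("pad",m.sum(),np.median(Z[m]),np.median(Y[m]))
for (x,y,r,z0) in((.5900,-.2345,.05,.008),(.713,-.121,.09,.008),(.711,.032,.045,.008)):
    P=L[(abs(L[:,0]-x)<r)&(abs(L[:,1]-y)<r)&(L[:,2]>z0)];print(rect(P))
E
```

```text
time_s: 44.98
tool_pos: [0.5685, 0.2717, 0.2607]
tool_rot: [-2.568, -1.809, -0.01]
ft_force: [-3.5, 2.8, 17.6]
grip_width: -0.0001
grasp_force: 8.7
time_s: 45.98
tool_pos: [0.567, 0.2701, 0.391]
tool_rot: [2.568, 1.809, 0.002]
ft_force: [0.3, 0.7, 0.4]
grip_width: 0.0004
grasp_force: 0.0
time_s: 46.98
tool_pos: [0.447, 0.0542, 0.3891]
tool_rot: [-2.568, -1.808, 0.001]
ft_force: [-0.0, -0.0, 0.5]
grip_width: 0.0
grasp_force: 0.0
t 46.98 pos [447.   54.2 389.1] yaw -19.7 tilt [-0.0009  0.0006] F [-0.  -0.   0.5] w 0.0 g 0.0 j6 0.31
pad 342 111.1957540477203 157.9389125910763
(array([ 589.6, -233.2]), array([62.7, 73.6]), 15.1)
(array([ 713.7, -120.8]), array([130.2,  86. ]), 72.1)
(array([711.6,  32.7]), array([56.6, 58.1]), 76.7)
```

View pics/end.png

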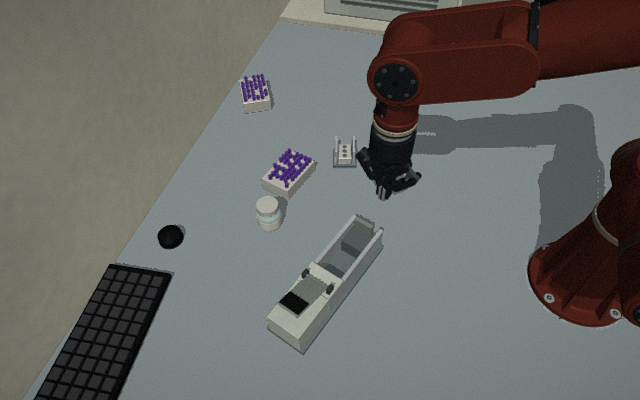

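The bay is empty at (345,250), so the cartridge is under the roof. The pusher is back at (365,225), the pedal is up at (295,300), and the bystanders haven't moved. I'll hand in.

```bash
python3 -c "
from rig import bot
print(bot.hand_in())"
```

```text
the job is handed in; nothing more can be done
None
```

The job is done and handed in at about 47 s: the tall cartridge was pushed home under the roof, the pusher sprang back, and the pedal was pressed to its stop, held for about a second and released, with the bystanders unmoved; the first lowering into the bay stopped when the gripper met the roof edge with about 15 N, so I set the cartridge back on the bench and regripped it once before the final placing.

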